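# Clip the lockout snap hook onto the anchor eye

## Task

Before the processor is cleaned its lockout hook goes on: pick up the red-handled snap hook by its fin and push it, lying level, gate first onto the near leg of the steel eye on the yellow plate, feeling gently for the bar until the gate has given way and snapped shut behind it. Then tug it straight back with a light but definite pull, so that the bar bears on the shut gate from inside, and leave it clipped and lying flat on the plate. Never force it (stay under 20 N), and leave the other things where they are.

Things in the scene. Friction and masses are not known exactly. Their poses are not given: they have to be found in the camera images.
- clip: Snap hook, 0.13 kg, lying flat. Origin on its underside at the middle of the loop's rear wall (front face, x=0, of a red cross bar 46 wide in y, 14 tall): x forward out of the loop through the gate, y left, z up. Behind it the red upright grip fin. In front two steel side rods of 8 diameter at z=6: left at y=20, right at y=-18 up to x=43.
- grip (a point): Middle of the hook's red ribbed fin where it is gripped, across y: x=-30, y=0, z=30 in the hook's frame. The fin runs from x=-52 to -8, is 12 thick (y -6 to 6) and 46 tall from the underside.
- loop (a point): Middle of the space inside the hook's loop: x=18, y=-1, z=6 in the hook's frame.
- mouth (a point): Centre of the hook's mouth (x=42, y=-2, z=6 in the hook's frame), 24 wide: from y=-14 (right rod) to y=10 (end of the nose, into which the left rod bends; the nose reaches x=50). The brass gate closes the mouth from inside the nose. Aim the bar at y=-1; 4 either way still works.
- gate: Brass gate rod of the hook, 6 thick, at z=6; origin on its hinge pin (x=39, y=-14 in the hook's frame). Shut, it runs 27 to the left across the mouth, outer face at x=42, and stops the bar of the eye from inside at bar centre x=30. It swings only inward, towards the loop's rear wall.
- gate_hinge (a joint): Gate angle in rad: 0 shut, grows inward to 1.5; a spring shuts it. Pushing the 12 mm bar of the eye in through the mouth takes about 4 to 8 N along the hook. The gate snaps shut behind the bar only when the bar's centre is within about 8 mm of the loop's rear wall, so push until the bar meets the rear wall (bar centre x=6).
- plate: Fixed yellow anchor plate, 165 x 66, 4 thick; origin on the table, in plan the same origin and axes as mount; it reaches from x=-85 to x=80.
- mount: Slot on the plate's upper face (origin 4 above the table) in which the steel eye stands: an upright closed staple of 12 mm round bar, 48 tall, in the x-z plane; near leg at x=0, far leg 46 farther along x, joined on top. The hook is pushed on along +x. The eye is bolted anywhere up to 14 either way along x from this origin (not measured: feel or see it; y is exact); it stays put.
- weight_1: 200 g check weight, plain metal, 30x30x34, bystander; origin at the centre of its underside.
- spice_jar_1: spice jar with black cap, 41 across, 105 tall, bystander; origin at the centre of its underside.
- blade_unit: black blade carrier with small steel blades, 62x62x51, bystander; origin at the centre of its underside.
- blade_key: flat blue moulded spanner, 43x143x9, bystander; origin at the centre of its underside.
- gasket: flat red sealing ring, 74 across, 9 thick, bystander; origin at the centre of its underside.
Not all that is in view belongs to the job. Leave any purple look-alike of the clip alone.

How it is judged:
By the outcome, as a careful person would: the job done as asked, in the order asked, and still so for the second after the job is handed in, with the robot touching nothing.
It also fails if it takes over 54 s, if anything falls off the work surface, if the arm or the gripper's body presses on something with over 40 N, if the wrist force passes 120 N, or if a joint passes its speed limit or range.

## Robot

A 7-joint arm with a two-finger parallel gripper is mounted at the origin on a cart in front of the work surface, level with it; the furniture and walls round the work are solid. World frame = base frame: x ahead of the robot, y to its left, z up, the work surface at z = 0. Lengths are in m, angles in rad, forces in N, time in s.
With the tool pointing down it reaches from about 0.4 to 0.85 m from the base axis. Payload 4.5 kg.
Tool frame: the origin (TCP) lies at the very end of the fingers, on their centre line; the grasp point (between the pads) lies 19 mm behind it; z points along the fingers, y is the line along which they close (so a half turn about z gives the same grasp; the last joint's range is limited). The gripper opens to 88 mm and grips with 3 to 60 N. Pads are 18 mm wide; open, the fingers measure 123 mm over their backs; the gripper's body (75 mm by 187 mm) begins 45 mm behind the grasp point.
Start: joints at [-1.151, 0.689, -0.195, 1.565, 0.157, 0.902, -0.215], TCP at [0.235, 0.579, 0.239] pointing down, gripper open.
Joint ranges: [-3.01, 3.01], [-0.46, 2.08], [-1.47, 1.51], [0.13, 2.56], [-1, 4.14], [0.04, 2.09], [-2.66, 2.66]. Speed limits (rad/s): [2.57, 2.57, 3.14, 3.14, 3.14, 3.14, 3.14].

## Interface

Orientations are given as a unit quaternion [x, y, z, w].
In Python, from plant import r gives the robot as it stands. The module is installed in compiled form; this text tells all that it offers.
- The arm moves only by the tool step_arm, never from a script. Its argument "increments" is a list of rows, each a list of 2 entries, a list of its own where there are three numbers: the shift along the world's x, y, z in cm, then the turn, a rotation vector about the world's x, y, z in degrees. A call has exactly 10 rows; each row shifts and turns the commanded pose from where the row before left it; what a row does not reach is not made up. A row lasts 1/10 s, in which the tool goes at most 50 mm and 8.59 degrees, less where a joint would pass 70% of its speed; a pose out of reach is approached as far as the arm can. A call is refused whole if a number of a shift passes 5 or a number of a turn 8.59, either way. A call with a gripper value outside its range is refused whole. "fingers" is the opening, from 0 (shut) to 1 (fully open), set as the call begins (left out, the last holds). The fingers move at their own pace and stop on an object; "grip_force" is the grip in N (left out, the last holds). Time passes only in rows, so rows that do not move let the fingers close, or fill a call up. It gives the time, the measured TCP pose, the force, the opening and the grip force at its end, in the units of the state.
- r.get_state(): the state, without advancing time (a new reading comes with each control period).
- r.snapshot(name): name is "scene" or "top"; returns (picture, depth): 420x560x3 uint8, red, green, blue; 420x560 float32, m along the optical axis (not along the pixel's ray), 0 where there is no reading.
- r.calibration(name): a dict with "fov_y" (degrees; the focal length in pixels is half the picture's height over the tangent of half this angle, whatever the lens; pixels are square), "cx", "cy" (the principal point, pixels), "k1" (the pictures are not rectified: a ray, as slopes to the right and down, at radius r is drawn at 1 + k1 r^2 times it, then the intrinsics apply), "R" (3x3) and "t" (3): a world point X has camera coordinates R X + t. Camera axes: x right, y down, z forward; pixel columns grow to the right and rows downward; lengths in m; the calibration is good to about 2 mm. A picture is of the moment at which its call begins. calibration takes no time and is no camera call.
- r.finish_job(): hands the job in; it is judged then, once.
The state is a dict: "clock": time; "q": joint angles; "qd": joint speeds; "joint_torque": joint torques, N m; "tool_pos": TCP position; "eef_rot": TCP orientation; "contact_force": force on the tool from outside, world axes, zero at the start; "moment": the same for the moment, N m; "opening": opening from 0.0 (shut) to 1.0 (fully open); "finger_force": force on a finger pad.
Only numpy, scipy, OpenCV 4.12 (cv2) and the standard library are available. Lean on these libraries where they do the work, as an engineer would, in place of code of your own. Each camera call takes 0.05 s, during which the arm holds its last target. There are 200 camera calls.

## Working session

There is one attempt and no reset: what is moved stays moved. The work goes in short steps, Python scripts to look and compute and a tool call to move; the robot and the scene stay as the last step left them, time stands still between calls to the robot, and variables do not carry over. Pictures are saved under pics/ and viewed, at most 10 in all, crops included, and the job is handed in when it is done.

Besides the shell and the picture viewer there is one more tool, called after "Call:" by a JSON object that holds its "name" and its "arguments", one argument or row to a line. step_arm: Moves the arm, as the interface text tells. Its arguments: {"type":"object","properties":{"increments":{"type":"array","items":{"type":"array"}},"fingers":{"type":"number"},"grip_force":{"type":"number"}},"required":["increments"]}

```bash
mkdir -p pics; cat >h.py <<'E'
import numpy as np, cv2
from plant import r
def cal(n,shape=(420,560)):
    c=r.calibration(n); f=shape[0]/2/np.tan(np.radians(c["fov_y"])/2)
    return f,c["cx"],c["cy"],c["k1"],np.array(c["R"]),np.array(c["t"])
def rays(n,uv):
    f,cx,cy,k,R,t=cal(n); d=(np.atleast_2d(uv).astype(float)-[cx,cy])/f; p=d.copy()
    for _ in range(20): p=d/(1+k*(p**2).sum(1,keepdims=True))
    return -R.T@t, np.c_[p,np.ones(len(p))]@R
def onplane(n,uv,z):
    o,d=rays(n,uv); return o+d*((z-o[2])/d[:,2:3])
def pts(n,depth):
    v,u=np.mgrid[0:420,0:560]; o,d=rays(n,np.c_[u.ravel(),v.ravel()])
    return (o+d*depth.reshape(-1,1)).reshape(420,560,3)
E
python3 - <<'E'
from h import *
for n in("scene","top"):
    p,d=r.snapshot(n); np.savez(n+"0.npz",p=p,d=d); cv2.imwrite(f"pics/{n}0.png",p[:,:,::-1])
    c=r.calibration(n); print(n,c["fov_y"],c["k1"],-np.array(c["R"]).T@c["t"])
s=r.get_state();print(s)
E
```

```text
scene 55.52242089463581 -0.015599516572952672 [-0.05768566 -0.53150048  0.58882372]
top 51.59953079338191 -0.0649878290005639 [0.33095908 0.00297116 1.18843966]
{'clock': 0.1, 'q': array([-1.15120444,  0.68990611, -0.19454285,  1.5661824 ,  0.15729486,
        0.90249925, -0.21505467]), 'qd': array([ 1.92005835e-05, -3.27285540e-03, -1.46919522e-03, -3.62003074e-03,
       -6.03482759e-04,  7.29359491e-04, -1.03219247e-03]), 'joint_torque': array([-3.46784807e-03, -5.28502750e+01, -1.27151381e+00, -1.53838831e+01,
       -5.25203138e-02,  1.96652720e-03,  4.00181409e-05]), 'tool_pos': array([0.23500615, 0.57855221, 0.23800242]), 'eef_rot': array([ 1.91638588e-01,  9.81465235e-01, -7.94853062e-04, -1.06529196e-04]), 'contact_force': array([-0.36908045, -0.85259156,  1.19063483]), 'moment': array([-0.05136734, -0.02218571, -0.0129522 ]), 'finger_force': 0.0, 'opening': 1.0006421992815846}
```

View pics/scene0.png

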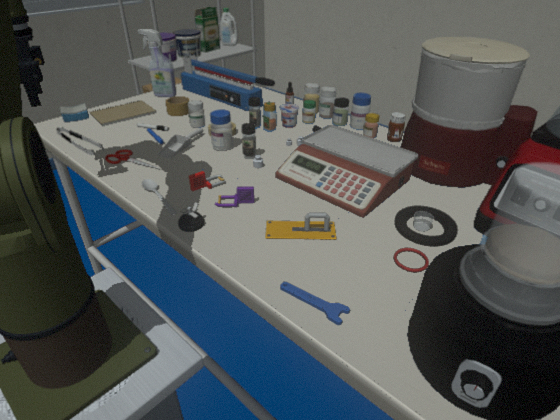

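View pics/top0.png

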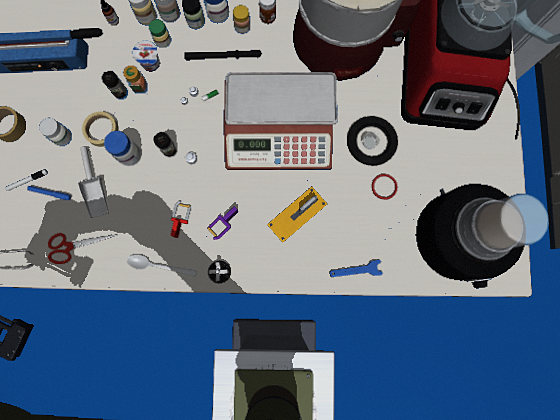

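Candidates in the top view are the red hook at (180,218) and the purple look-alike at (223,221). The red one fits, since it has a red fin and cross bar. The yellow plate with the eye is at (298,214). I'll enlarge this area to confirm, then measure.

```bash
python3 - <<'E'
from h import *
z=np.load("top0.npz");p,d=z["p"],z["d"]
c=p[175:255,150:345]; cv2.imwrite("pics/crop.png",cv2.resize(c,None,fx=4,fy=4,interpolation=cv2.INTER_CUBIC)[:,:,::-1])
P=pts("top",d); hsv=cv2.cvtColor(p,cv2.COLOR_RGB2HSV)
h,s,v=[hsv[...,i].astype(int) for i in range(3)]
roi=np.zeros(p.shape[:2],bool); roi[185:250,155:345]=1
def rep(name,m):
    m=m&roi; m=cv2.morphologyEx(m.astype(np.uint8),cv2.MORPH_OPEN,np.ones((2,2)))>0
    vv,uu=np.nonzero(m); q=P[m]; print(name,m.sum(),"px",uu.min(),uu.max(),vv.min(),vv.max(),"z",np.percentile(q[:,2],[2,50,98]).round(4)); return m,np.c_[uu,vv],q
m,uv,q=rep("red",((h<6)|(h>172))&(s>150)&(v>60))
hi=q[:,2]>.035; print("fin top",hi.sum(),q[hi].mean(0)); W=onplane("top",uv[hi],.046)
print(cv2.minAreaRect((W[:,:2]*1000).astype(np.float32)))
lo=(q[:,2]<.025); W=onplane("top",uv[lo],.014);print("bar",lo.sum(),cv2.minAreaRect((W[:,:2]*1000).astype(np.float32)))
m,uv,q=rep("yel",(h>15)&(h<32)&(s>150)&(v>90)&(np.arange(560)[None]>250))
W=onplane("top",uv,.004); print("plate",cv2.minAreaRect((W[:,:2]*1000).astype(np.float32)))
e=roi&(P[...,2]>.03)&(np.arange(560)[None]>260); vv,uu=np.nonzero(e);W=P[e];print("eye top",e.sum(),W[:,2].max()); W=onplane("top",np.c_[uu,vv],.046);print(cv2.minAreaRect((W[:,:2]*1000).astype(np.float32)))
# hook rods
m=roi&(P[...,2]>.003)&(np.arange(560)[None]<200)&(np.arange(420)[:,None]<225)
vv,uu=np.nonzero(m);print("hook any",len(uu),onplane("top",[[uu.mean(),vv.mean()]],.006),uu.min(),uu.max(),vv.min(),vv.max())
E
```

```text
red 123 px 172 188 219 236 z [-0.0008  0.0359  0.0499]
fin top 64 [0.46886284 0.26722261 0.04411689]
((466.8839111328125, 266.3393249511719), (13.706711769104004, 43.030487060546875), 88.72322082519531)
bar 45 ((473.0476379394531, 260.2674255371094), (46.565406799316406, 43.743595123291016), 3.1198604106903076)
yel 1114 px 269 327 188 242 z [-0.001   0.0045  0.049 ]
plate ((515.3735961914062, -61.125511169433594), (65.27474975585938, 163.61952209472656), 41.79925537109375)
eye top 113 1.1884396601420522
((503.6715393066406, -50.829376220703125), (162.34413146972656, 160.78048706054688), 8.94361400604248)
hook any 359 [[0.52250754 0.26812629 0.006     ]] 155 199 185 224
```

View pics/crop.png

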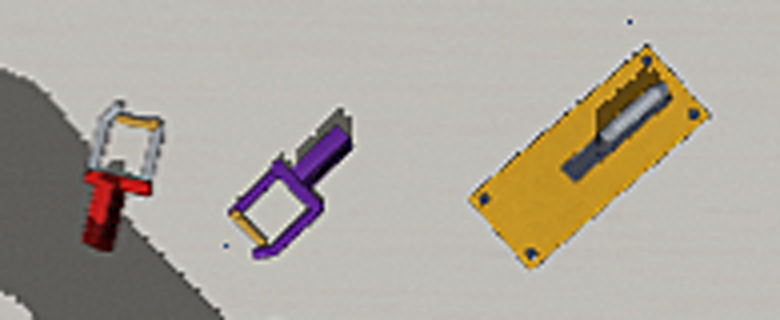

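The crop confirms it. The red-finned steel hook is at crop (120,180), with its gate pointing up in the picture. The purple copy is at (280,200). The eye stands on the plate with its top bar running from crop (605,140) to (668,92), so mount +x points up-right.

```bash
python3 - <<'E'
from h import *
f=lambda c:[[150+(x+.5)/4-.5,175+(y+.5)/4-.5] for x,y in c]
def yaw(a,b): return np.degrees(np.arctan2(*(b-a)[:2][::-1]))
A=onplane("top",f([(86,176),(152,184)]),.014); print("bar front ends",A.round(4),"len",np.linalg.norm(A[1]-A[0]),"hook yaw",yaw(A[1],A[0])-90,"mid",A.mean(0))
B=onplane("top",f([(95,165),(105,105),(154,180),(161,120)]),.006);print("rods",B.round(4),yaw(B[0],B[1]),yaw(B[2],B[3]))
G=onplane("top",f([(120,118),(158,124)]),.009);print("gate",G.round(4))
F=onplane("top",f([(98,244)]),.046);print("fin top rear",F)
z=np.load("top0.npz");p=z["p"]; hsv=cv2.cvtColor(p,cv2.COLOR_RGB2HSV).astype(int); h,s,v=hsv[...,0],hsv[...,1],hsv[...,2]
m=np.zeros(p.shape[:2],np.uint8); m[180:245,265:330]=((h>15)&(h<32)&(s>150)&(v>60))[180:245,265:330]
cs=cv2.findContours(m,cv2.RETR_EXTERNAL,cv2.CHAIN_APPROX_NONE)[0]; c=max(cs,key=cv2.contourArea)
W=(onplane("top",c[:,0],.004)[:,:2]*1000).astype(np.float32); R=cv2.minAreaRect(W); print("plate",R)
yw=np.radians(R[2]-90); ux=np.array([np.cos(yw),np.sin(yw)]); uy=np.array([-ux[1],ux[0]])
M=np.array(R[0])+2.5*ux; print("mount",M,"yaw",np.degrees(yw))
# eye: non yellow, grey pixels inside the plate hull
hull=np.zeros_like(m); cv2.fillPoly(hull,[cv2.convexHull(c)],1); hull=cv2.erode(hull,np.ones((5,5)))
g=(hull>0)&(s<110); vv,uu=np.nonzero(g); 
for nm,mm,zz in(("bright",g&(v>110),.052),("dark",g&(v<=110),.004)):
    vv,uu=np.nonzero(mm); w=onplane("top",np.c_[uu,vv],zz)[:,:2]*1000-M; print(nm,len(uu),"x",np.percentile(w@ux,[1,5,50,95,99]).round(1),"y",np.percentile(w@uy,[1,5,50,95,99]).round(1))
# scene check
z=np.load("scene0.npz");p=z["p"]; hsv=cv2.cvtColor(p,cv2.COLOR_RGB2HSV).astype(int); h,s,v=hsv[...,0],hsv[...,1],hsv[...,2]
m=np.zeros(p.shape[:2],np.uint8); m[205:250,255:345]=((h>15)&(h<32)&(s>150)&(v>60))[205:250,255:345]
c=max(cv2.findContours(m,cv2.RETR_EXTERNAL,cv2.CHAIN_APPROX_NONE)[0],key=cv2.contourArea)
print("plate scene",cv2.minAreaRect((onplane("scene",c[:,0],.004)[:,:2]*1000).astype(np.float32)))
cv2.imwrite("pics/crop2.png",cv2.resize(p[165:250,180:345],None,fx=4.5,fy=4.5,interpolation=cv2.INTER_CUBIC)[:,:,::-1])
E
```

```text
bar front ends [[0.4962 0.2858 0.014 ]
 [0.4916 0.2404 0.014 ]] len 0.045686881515992164 hook yaw -5.7707961599770385 mid [0.49388714 0.26310874 0.014     ]
rods [[0.5051 0.282  0.006 ]
 [0.5472 0.2774 0.006 ]
 [0.4955 0.2408 0.006 ]
 [0.5374 0.238  0.006 ]] -6.255488170098358 -3.7542566803271016
gate [[0.5377 0.2658 0.009 ]
 [0.534  0.2393 0.009 ]]
fin top rear [[0.4465149 0.2676901 0.046    ]]
plate ((518.1114501953125, -58.32585144042969), (65.31504821777344, 163.66915893554688), 41.821617126464844)
mount [519.7784844  -60.18891262] yaw -48.178382873535156
bright 72 x [-15.2   7.   30.9  55.   59.5] y [-5.3 -4.8 -0.5  3.7  4.1]
dark 95 x [-23.9 -17.5  10.8  66.5  70.2] y [-22.5  -6.5  -1.4   9.   10.3]
plate scene ((518.9595947265625, -57.822021484375), (62.2836799621582, 162.1392822265625), 40.69541931152344)
```

View pics/crop2.png

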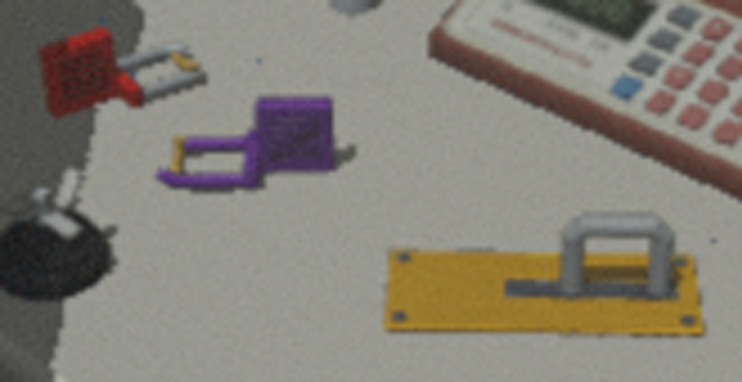

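The plate agrees in both views, with the mount at about (0.520, -0.060) and yaw about -48.2°. The hook origin is at about (0.495, 0.263) with yaw about -5.5°, and the grip point is at about (0.465, 0.266). Next I move above the fin with the fingers half open, because the purple copy is close.

Call:
{"name": "step_arm", "arguments": {
  "increments": [
    [[2.3,-3.1,-0.8],[0,0,1.7]],
    [[2.3,-3.1,-0.8],[0,0,1.7]],
    [[2.3,-3.1,-0.8],[0,0,1.7]],
    [[2.3,-3.1,-0.8],[0,0,1.7]],
    [[2.3,-3.1,-0.8],[0,0,1.7]],
    [[2.3,-3.1,-0.8],[0,0,1.7]],
    [[2.3,-3.1,-0.8],[0,0,1.7]],
    [[2.3,-3.1,-0.8],[0,0,1.7]],
    [[2.3,-3.1,-0.8],[0,0,1.7]],
    [[2.3,-3.1,-0.8],[0,0,1.7]]
  ],
  "fingers": 0.5,
  "grip_force": 25
}}

```text
clock: 1.1
tool_pos: [0.4658, 0.2676, 0.1582]
eef_rot: [0.044, 0.999, -0.0, -0.0]
contact_force: [0.5, -0.4, 0.2]
opening: 0.498
finger_force: 0.0
```

Call:
{"name": "step_arm", "arguments": {
  "increments": [
    [[0,-0.1,-1.8],[0,0,0]],
    [[0,0,-1.8],[0,0,0]],
    [[0,0,-1.8],[0,0,0]],
    [[0,0,-1.8],[0,0,0]],
    [[0,0,-1.8],[0,0,0]],
    [[0,0,-1.8],[0,0,0]],
    [[0,0,-1.8],[0,0,0]],
    [[0,0,-1.8],[0,0,0]],
    [[0,0,-0.3],[0,0,0]],
    [[0,0,0],[0,0,0]]
  ]
}}

```text
clock: 2.1
tool_pos: [0.4648, 0.2679, 0.0113]
eef_rot: [0.044, 0.999, -0.0, -0.0]
contact_force: [-0.4, 0.2, 0.3]
opening: 0.497
finger_force: 0.0
```

Call:
{"name": "step_arm", "arguments": {
  "increments": [
    [[0,0,0],[0,0,0]],
    [[0,0,0],[0,0,0]],
    [[0,0,0],[0,0,0]],
    [[0,0,0],[0,0,0]],
    [[0,0,0],[0,0,0]],
    [[0,0,0],[0,0,0]],
    [[0,0,0],[0,0,0]],
    [[0,0,0],[0,0,0]],
    [[0,0,0],[0,0,0]],
    [[0,0,0],[0,0,0]]
  ],
  "fingers": 0,
  "grip_force": 25
}}

```text
clock: 3.1
tool_pos: [0.4655, 0.2685, 0.0122]
eef_rot: [0.044, 0.999, 0.0, 0.0]
contact_force: [0.2, 1.5, 5.9]
opening: 0.129
finger_force: 25.0
```

Call:
{"name": "step_arm", "arguments": {
  "increments": [
    [[0,0,0.5],[0,0,0]],
    [[0,0,0.7],[0,0,0]],
    [[0,0,1],[0,0,0]],
    [[0,0,1],[0,0,0]],
    [[0,0,1],[0,0,0]],
    [[0,0,1],[0,0,0]],
    [[0,0,1],[0,0,0]],
    [[0,0,1],[0,0,0]],
    [[0,0,0.8],[0,0,0]],
    [[0,0,0.5],[0,0,0]]
  ]
}}

```text
clock: 4.1
tool_pos: [0.4654, 0.2682, 0.0976]
eef_rot: [0.045, 0.999, 0.0, 0.0]
contact_force: [-1.2, 0.0, -1.3]
opening: 0.134
finger_force: 25.0
```

Call:
{"name": "step_arm", "arguments": {
  "increments": [
    [[-0.15,-1.5,0],[0,0,-2]],
    [[-0.15,-2.5,0],[0,0,-4]],
    [[-0.15,-2.8,0],[0,0,-5]],
    [[-0.15,-3,0],[0,0,-5.5]],
    [[-0.15,-3,0],[0,0,-5.5]],
    [[-0.15,-3,0],[0,0,-5.5]],
    [[-0.15,-3,0],[0,0,-5.5]],
    [[-0.15,-2.8,0],[0,0,-5]],
    [[-0.15,-2.2,0],[0,0,-3.1]],
    [[-0.15,-1.1,0],[0,0,-2]]
  ]
}}

```text
clock: 5.1
tool_pos: [0.4489, 0.0156, 0.0965]
eef_rot: [0.412, 0.911, -0.001, -0.0]
contact_force: [1.2, 0.4, -1.0]
opening: 0.134
finger_force: 25.0
```

```bash
python3 - <<'E'
from h import *
s=r.get_state();print(s["clock"],s["tool_pos"],s["eef_rot"],s["contact_force"],s["opening"])
for n in("scene","top"):
    p,d=r.snapshot(n); np.savez(n+"1.npz",p=p,d=d)
    if n=="scene": a=p[130:280,170:370]
    else: a=p[160:280,190:350]
    cv2.imwrite(f"pics/{n}1.png",cv2.resize(a,None,fx=4,fy=4,interpolation=cv2.INTER_CUBIC)[:,:,::-1])
print("near leg base est",onplane("scene",[[180+572/4.5,165+292/4.5],[180+660/4.5,165+295/4.5]],.004))
E
```

```text
5.1 [0.4488764  0.01563331 0.09654417] [ 4.11518178e-01  9.11400454e-01 -1.35848534e-03 -3.95679199e-04] [ 1.18826098  0.38714105 -1.0084241 ] 0.13350918842668325
near leg base est [[ 0.52920141 -0.07010956  0.004     ]
 [ 0.55900025 -0.10546542  0.004     ]]
```

View pics/scene1.png

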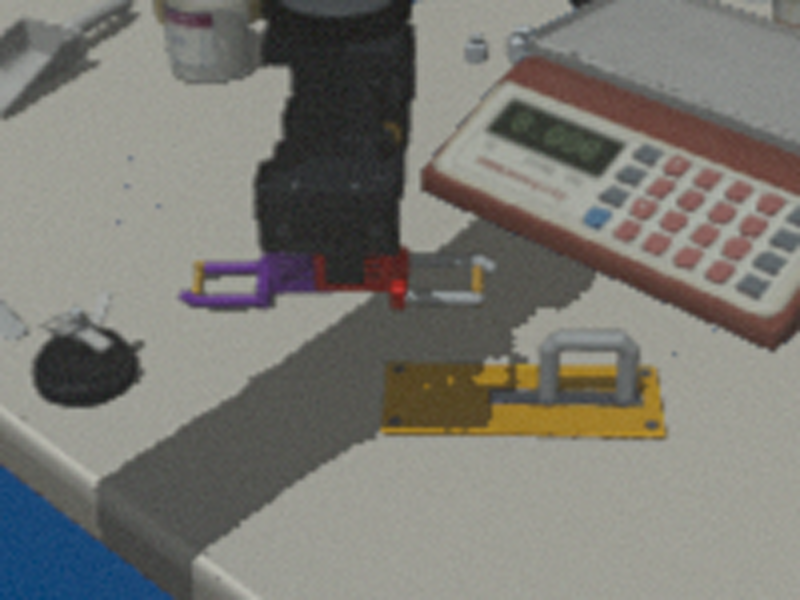

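The hook is held level, with its gate at crop (478,278) facing the eye. The eye's near leg base is at crop (545,400), about 13 mm up the slot from the mount origin. I'll check sideways alignment from the top view.

View pics/top1.png

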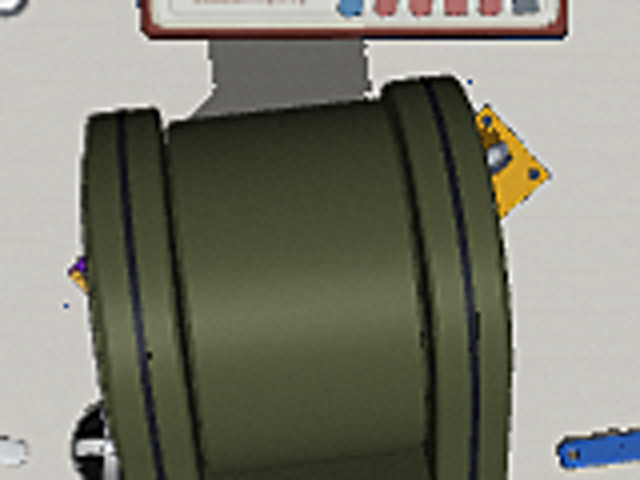

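Call:
{"name": "step_arm", "arguments": {
  "increments": [
    [[0.1,0.1,-0.8],[0,0,0.2]],
    [[0.1,0.1,-0.8],[0,0,0.2]],
    [[0.06,0.03,-0.8],[0,0,0]],
    [[0,0,-0.8],[0,0,0]],
    [[0,0,-0.8],[0,0,0]],
    [[0,0,-0.8],[0,0,0]],
    [[0,0,-0.8],[0,0,0]],
    [[0,0,-0.8],[0,0,0]],
    [[0,0,0],[0,0,0]],
    [[0,0,0],[0,0,0]]
  ]
}}

```text
clock: 6.2
tool_pos: [0.4526, 0.0214, 0.0326]
eef_rot: [0.405, 0.914, -0.0, -0.0]
contact_force: [-0.6, -0.5, 0.4]
opening: 0.131
finger_force: 25.0
```

The arm hides the hook from above; only the plate's right corner shows, at crop (510,160). So I'll rely on the tool pose and the scene view.

Call:
{"name": "step_arm", "arguments": {
  "increments": [
    [[-0.1,-0.1,-0.3],[0,0,-0.2]],
    [[-0.12,-0.1,-0.3],[0,0,-0.1]],
    [[0,0,-0.3],[0,0,0]],
    [[0,0,-0.3],[0,0,0]],
    [[0,0,-0.2],[0,0,0]],
    [[0,0,0],[0,0,0]],
    [[0,0,0],[0,0,0]],
    [[0,0,0],[0,0,0]],
    [[0,0,0],[0,0,0]],
    [[0,0,0],[0,0,0]]
  ]
}}

```text
clock: 7.2
tool_pos: [0.4517, 0.0198, 0.0211]
eef_rot: [0.407, 0.913, -0.001, -0.001]
contact_force: [0.0, 0.3, -0.5]
opening: 0.135
finger_force: 25.0
```

```bash
cat >>h.py <<'E'
M=np.array([.5199,-.0600]); a=np.radians(-48.2); ux=np.array([np.cos(a),np.sin(a)]); uy=np.array([-ux[1],ux[0]])
def show():
    s=r.get_state(); q=s["eef_rot"]; t=s["tool_pos"]; e=t[:2]-M; F=s["contact_force"]
    print("t",round(s["clock"],2),"along %.2f lat %.2f z %.2f mm"%(e@ux*1e3,e@uy*1e3,t[2]*1e3),"yaw %.2f"%(2*np.degrees(np.arctan2(q[1],q[0]))-180),"F along %.2f lat %.2f z %.2f"%(F[:2]@ux,F[:2]@uy,F[2]),"op %.1fmm"%(s["opening"]*88))
E
python3 - <<'E'
from h import *
show(); p,d=r.snapshot("scene"); np.savez("scene2.npz",p=p,d=d); show()
cv2.imwrite("pics/scene2.png",cv2.resize(p[185:250,240:345],None,fx=7,fy=7,interpolation=cv2.INTER_CUBIC)[:,:,::-1])
E
```

```text
t 7.2 along -104.94 lat 2.34 z 21.08 mm yaw -48.05 F along -0.17 lat 0.20 z -0.51 op 11.8mm
t 7.25 along -104.91 lat 2.33 z 21.04 mm yaw -48.05 F along 0.42 lat -0.84 z -0.89 op 11.6mm
```

View pics/scene2.png

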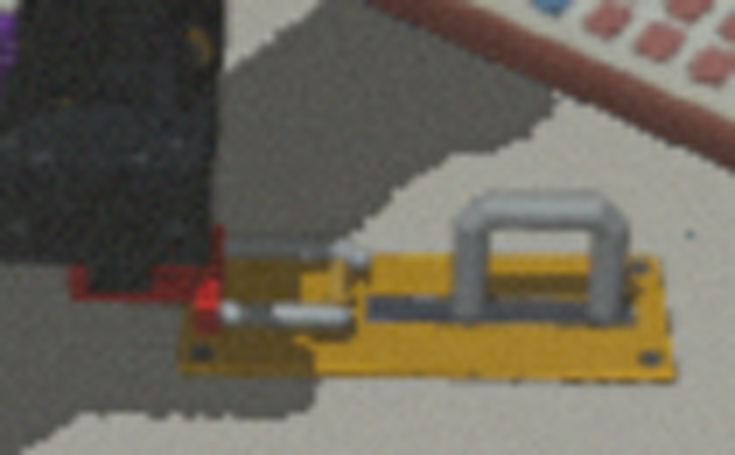

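The hook sits over the plate. In crop pixels, the right rod runs (230,312)-(350,316), the left rod (225,248)-(330,246), and the near leg base is at (472,315).

```bash
python3 - <<'E'
from h import *
f=lambda c:[[240+(x+.5)/7-.5,185+(y+.5)/7-.5] for x,y in c]
g=lambda c,z:((onplane("scene",f(c),z)[:,:2]-M)@np.c_[ux,uy]*1e3).round(1).tolist()
print("right rod",g([(235,312),(345,316)],.015)); print("left",g([(230,249),(325,247)],.015)); print("gate",g([(340,275)],.015))
print("leg at z=.030",g([(457,258),(487,258)],.030),"leg2",g([(592,265),(624,265)],.030),"slot",g([(368,307),(470,305),(630,312)],.004))
print("top bar upper/lower edges",g([(540,193),(540,226)],.046))
E
```

```text
right rod [[-66.2, -13.1], [-29.6, -14.3]]
left [[-69.2, 21.8], [-36.7, 23.8]]
gate [[-31.4, 8.1]]
leg at z=.030 [[7.4, -1.2], [17.4, -0.9]] leg2 [[52.1, -3.9], [62.7, -3.6]] slot [[-21.7, 4.9], [13.0, 6.9], [67.3, 4.4]]
top bar upper/lower edges [[34.9, 14.3], [34.0, -4.3]]
```

Call:
{"name": "step_arm", "arguments": {
  "increments": [
    [[-0.09,-0.08,-0.15],[0,0,-0.1]],
    [[-0.08,-0.07,-0.15],[0,0,0]],
    [[0.267,-0.298,-0.03],[0,0,0]],
    [[0.267,-0.298,0],[0,0,0]],
    [[0.267,-0.298,0],[0,0,0]],
    [[0.267,-0.298,0],[0,0,0]],
    [[0.267,-0.298,0],[0,0,0]],
    [[0.267,-0.298,0],[0,0,0]],
    [[0.2,-0.224,0],[0,0,0]],
    [[0,0,0],[0,0,0]]
  ]
}}

```text
clock: 8.25
tool_pos: [0.4683, -0.0024, 0.0176]
eef_rot: [0.408, 0.913, -0.001, -0.001]
contact_force: [0.6, 0.3, -1.3]
opening: 0.133
finger_force: 25.0
```

```bash
python3 -c "
from h import *
show()"
```

```text
t 8.25 along -77.38 lat -0.09 z 17.62 mm yaw -48.21 F along 0.15 lat 0.61 z -1.26 op 11.7mm
```

Call:
{"name": "step_arm", "arguments": {
  "increments": [
    [[0.067,-0.075,0],[0,0,0]],
    [[0.067,-0.075,0],[0,0,0]],
    [[0.067,-0.075,0],[0,0,0]],
    [[0.067,-0.075,0],[0,0,0]],
    [[0.067,-0.075,0],[0,0,0]],
    [[0.067,-0.075,0],[0,0,0]],
    [[0.067,-0.075,0],[0,0,0]],
    [[0.067,-0.075,0],[0,0,0]],
    [[0.067,-0.075,0],[0,0,0]],
    [[0.067,-0.075,0],[0,0,0]]
  ]
}}

```text
clock: 9.25
tool_pos: [0.4738, -0.0085, 0.0176]
eef_rot: [0.408, 0.913, -0.0, -0.002]
contact_force: [-2.5, 2.4, -0.6]
opening: 0.133
finger_force: 25.0
```

```bash
python3 -c "
from h import *
show()"
```

```text
t 9.25 along -69.08 lat -0.07 z 17.63 mm yaw -48.10 F along -3.39 lat -0.26 z -0.65 op 11.7mm
```

Call:
{"name": "step_arm", "arguments": {
  "increments": [
    [[0.034,-0.037,0],[0,0,0]],
    [[0.034,-0.037,0],[0,0,0]],
    [[0.034,-0.037,0],[0,0,0]],
    [[0.034,-0.037,0],[0,0,0]],
    [[0.034,-0.037,0],[0,0,0]],
    [[0.034,-0.037,0],[0,0,0]],
    [[0.034,-0.037,0],[0,0,0]],
    [[0.034,-0.037,0],[0,0,0]],
    [[0.034,-0.037,0],[0,0,0]],
    [[0.034,-0.037,0],[0,0,0]]
  ]
}}

```text
clock: 10.25
tool_pos: [0.478, -0.0129, 0.0176]
eef_rot: [0.408, 0.913, -0.001, -0.001]
contact_force: [-2.9, 3.2, -0.0]
opening: 0.135
finger_force: 25.0
```

```bash
python3 -c "
from h import *
show()"
```

```text
t 10.25 along -63.09 lat 0.17 z 17.64 mm yaw -48.14 F along -4.28 lat -0.05 z -0.01 op 11.9mm
```

Contact came at about -69 mm with 3–4 N and no side force, so the gate is giving. I'll keep going gently.

Call:
{"name": "step_arm", "arguments": {
  "increments": [
    [[0.04,-0.045,0],[0,0,0]],
    [[0.04,-0.045,0],[0,0,0]],
    [[0.04,-0.045,0],[0,0,0]],
    [[0.04,-0.045,0],[0,0,0]],
    [[0.04,-0.045,0],[0,0,0]],
    [[0.04,-0.045,0],[0,0,0]],
    [[0.04,-0.045,0],[0,0,0]],
    [[0.04,-0.045,0],[0,0,0]],
    [[0.04,-0.045,0],[0,0,0]],
    [[0.04,-0.045,0],[0,0,0]]
  ]
}}

```text
clock: 11.25
tool_pos: [0.4813, -0.0168, 0.0175]
eef_rot: [0.408, 0.913, -0.0, -0.002]
contact_force: [-4.9, 4.3, -1.5]
opening: 0.134
finger_force: 25.0
```

```bash
python3 -c "
from h import *
show()"
```

```text
t 11.25 along -57.95 lat -0.00 z 17.49 mm yaw -48.11 F along -6.48 lat -0.77 z -1.52 op 11.8mm
```

Call:
{"name": "step_arm", "arguments": {
  "increments": [
    [[0.054,-0.06,0],[0,0,0]],
    [[0.054,-0.06,0],[0,0,0]],
    [[0.054,-0.06,0],[0,0,0]],
    [[0.054,-0.06,0],[0,0,0]],
    [[0.054,-0.06,0],[0,0,0]],
    [[0.054,-0.06,0],[0,0,0]],
    [[0.054,-0.06,0],[0,0,0]],
    [[0.054,-0.06,0],[0,0,0]],
    [[0.054,-0.06,0],[0,0,0]],
    [[0.054,-0.06,0],[0,0,0]]
  ]
}}

```text
clock: 12.25
tool_pos: [0.4861, -0.0242, 0.0174]
eef_rot: [0.408, 0.913, -0.002, -0.002]
contact_force: [-5.9, 2.3, -1.6]
opening: 0.135
finger_force: 25.0
```

```bash
python3 -c "
from h import *
show()"
```

```text
t 12.25 along -49.19 lat -1.30 z 17.35 mm yaw -48.19 F along -5.67 lat -2.83 z -1.60 op 11.9mm
```

Call:
{"name": "step_arm", "arguments": {
  "increments": [
    [[0.054,-0.06,0],[0,0,0]],
    [[0.054,-0.06,0],[0,0,0]],
    [[0.054,-0.06,0],[0,0,0]],
    [[0.054,-0.06,0],[0,0,0]],
    [[0.054,-0.06,0],[0,0,0]],
    [[0.054,-0.06,0],[0,0,0]],
    [[0.054,-0.06,0],[0,0,0]],
    [[0.054,-0.06,0],[0,0,0]],
    [[0.054,-0.06,0],[0,0,0]],
    [[0.054,-0.06,0],[0,0,0]]
  ]
}}

```text
clock: 13.25
tool_pos: [0.4926, -0.0303, 0.0176]
eef_rot: [0.408, 0.913, -0.001, -0.001]
contact_force: [-4.1, 0.5, -2.4]
opening: 0.135
finger_force: 25.0
```

```bash
python3 -c "
from h import *
show()"
```

```text
t 13.25 along -40.30 lat -0.53 z 17.60 mm yaw -48.19 F along -3.14 lat -2.75 z -2.40 op 11.9mm
```

Call:
{"name": "step_arm", "arguments": {
  "increments": [
    [[0.04,-0.045,0],[0,0,0]],
    [[0.04,-0.045,0],[0,0,0]],
    [[0.04,-0.045,0],[0,0,0]],
    [[0.04,-0.045,0],[0,0,0]],
    [[0.04,-0.045,0],[0,0,0]],
    [[0.04,-0.045,0],[0,0,0]],
    [[0.04,-0.045,0],[0,0,0]],
    [[0.04,-0.045,0],[0,0,0]],
    [[0.04,-0.045,0],[0,0,0]],
    [[0.04,-0.045,0],[0,0,0]]
  ]
}}

```text
clock: 14.25
tool_pos: [0.497, -0.0349, 0.0177]
eef_rot: [0.408, 0.913, -0.001, -0.001]
contact_force: [-3.4, -3.4, -1.7]
opening: 0.129
finger_force: 25.1
```

```bash
python3 -c "
from h import *
show()"
```

```text
t 14.25 along -33.98 lat -0.29 z 17.66 mm yaw -48.19 F along 0.30 lat -4.81 z -1.69 op 11.4mm
```

Call:
{"name": "step_arm", "arguments": {
  "increments": [
    [[0.027,-0.03,0],[0,0,0]],
    [[0.027,-0.03,0],[0,0,0]],
    [[0.027,-0.03,0],[0,0,0]],
    [[0.027,-0.03,0],[0,0,0]],
    [[0.027,-0.03,0],[0,0,0]],
    [[0.027,-0.03,0],[0,0,0]],
    [[0.027,-0.03,0],[0,0,0]],
    [[0.027,-0.03,0],[0,0,0]],
    [[0.027,-0.03,0],[0,0,0]],
    [[0.027,-0.03,0],[0,0,0]]
  ]
}}

```text
clock: 15.25
tool_pos: [0.4996, -0.0371, 0.0176]
eef_rot: [0.408, 0.913, -0.001, -0.001]
contact_force: [0.8, -0.0, -1.7]
opening: 0.133
finger_force: 25.0
```

```bash
python3 -c "
from h import *
show()"
```

```text
t 15.25 along -30.63 lat 0.13 z 17.65 mm yaw -48.15 F along 0.53 lat 0.54 z -1.69 op 11.7mm
```

Call:
{"name": "step_arm", "arguments": {
  "increments": [
    [[0.02,-0.022,0],[0,0,0]],
    [[0.02,-0.022,0],[0,0,0]],
    [[0.02,-0.022,0],[0,0,0]],
    [[0.02,-0.022,0],[0,0,0]],
    [[0.02,-0.022,0],[0,0,0]],
    [[0.02,-0.022,0],[0,0,0]],
    [[0.02,-0.022,0],[0,0,0]],
    [[0.02,-0.022,0],[0,0,0]],
    [[0.02,-0.022,0],[0,0,0]],
    [[0.02,-0.022,0],[0,0,0]]
  ]
}}

```text
clock: 16.25
tool_pos: [0.5014, -0.0391, 0.0177]
eef_rot: [0.408, 0.913, -0.001, -0.001]
contact_force: [-0.6, 1.5, -0.8]
opening: 0.129
finger_force: 25.0
```

```bash
python3 -c "
from h import *
show()"
```

```text
t 16.25 along -27.94 lat 0.13 z 17.66 mm yaw -48.14 F along -1.55 lat 0.55 z -0.76 op 11.3mm
```

The side force fell from 4.8 N to 0.5 N between -34 and -31 mm, which suggests the gate has snapped shut. I'll press a little further to feel the rear wall.

Call:
{"name": "step_arm", "arguments": {
  "increments": [
    [[0.02,-0.022,0],[0,0,0]],
    [[0.02,-0.022,0],[0,0,0]],
    [[0.02,-0.022,0],[0,0,0]],
    [[0.02,-0.022,0],[0,0,0]],
    [[0.02,-0.022,0],[0,0,0]],
    [[0.02,-0.022,0],[0,0,0]],
    [[0.02,-0.022,0],[0,0,0]],
    [[0,0,0],[0,0,0]],
    [[0,0,0],[0,0,0]],
    [[0,0,0],[0,0,0]]
  ]
}}

```text
clock: 17.25
tool_pos: [0.5015, -0.0392, 0.0176]
eef_rot: [0.407, 0.913, -0.0, -0.003]
contact_force: [-4.6, 4.6, 1.7]
opening: 0.135
finger_force: 25.0
```

```bash
python3 - <<'E'
from h import *
show(); p,d=r.snapshot("scene"); np.savez("scene3.npz",p=p,d=d); show()
cv2.imwrite("pics/scene3.png",cv2.resize(p[185:250,240:345],None,fx=7,fy=7,interpolation=cv2.INTER_CUBIC)[:,:,::-1])
E
```

```text
t 17.25 along -27.78 lat 0.10 z 17.64 mm yaw -48.06 F along -6.51 lat -0.33 z 1.73 op 11.9mm
t 17.3 along -27.79 lat 0.11 z 17.66 mm yaw -48.06 F along -6.69 lat -0.57 z 2.26 op 11.6mm
```

View pics/scene3.png

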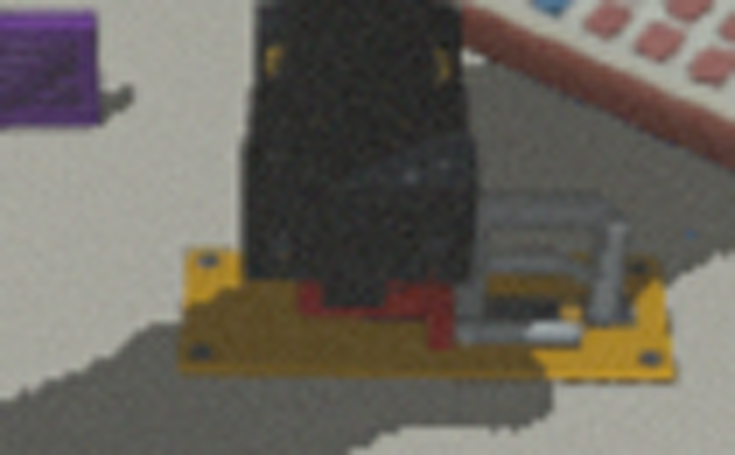

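The bar has met the rear wall: 6.7 N with no further travel. Brass shows across the mouth at crop (568,312). Now the tug back.

Call:
{"name": "step_arm", "arguments": {
  "increments": [
    [[-0.134,0.149,0],[0,0,0]],
    [[-0.134,0.149,0],[0,0,0]],
    [[-0.134,0.149,0],[0,0,0]],
    [[-0.134,0.149,0],[0,0,0]],
    [[-0.134,0.149,0],[0,0,0]],
    [[-0.134,0.149,0],[0,0,0]],
    [[-0.134,0.149,0],[0,0,0]],
    [[-0.134,0.149,0],[0,0,0]],
    [[-0.134,0.149,0],[0,0,0]],
    [[-0.134,0.149,0],[0,0,0]]
  ]
}}

```text
clock: 18.3
tool_pos: [0.4894, -0.0257, 0.0176]
eef_rot: [0.408, 0.913, -0.001, -0.001]
contact_force: [0.3, -0.5, -1.2]
opening: 0.134
finger_force: 25.0
```

```bash
python3 -c "
from h import *
show()"
```

```text
t 18.3 along -45.84 lat 0.13 z 17.64 mm yaw -48.15 F along 0.51 lat -0.11 z -1.17 op 11.8mm
```

Call:
{"name": "step_arm", "arguments": {
  "increments": [
    [[-0.034,0.037,0],[0,0,0]],
    [[-0.034,0.037,0],[0,0,0]],
    [[-0.034,0.037,0],[0,0,0]],
    [[-0.034,0.037,0],[0,0,0]],
    [[-0.034,0.037,0],[0,0,0]],
    [[-0.034,0.037,0],[0,0,0]],
    [[-0.034,0.037,0],[0,0,0]],
    [[-0.034,0.037,0],[0,0,0]],
    [[-0.034,0.037,0],[0,0,0]],
    [[-0.034,0.037,0],[0,0,0]]
  ]
}}

```text
clock: 19.3
tool_pos: [0.4861, -0.0222, 0.0177]
eef_rot: [0.408, 0.913, -0.001, -0.001]
contact_force: [0.0, 0.5, -1.0]
opening: 0.136
finger_force: 25.0
```

```bash
python3 -c "
from h import *
show()"
```

```text
t 19.3 along -50.70 lat 0.03 z 17.66 mm yaw -48.15 F along -0.39 lat 0.38 z -1.04 op 11.9mm
```

Call:
{"name": "step_arm", "arguments": {
  "increments": [
    [[-0.025,0.028,0],[0,0,0]],
    [[-0.025,0.028,0],[0,0,0]],
    [[-0.025,0.028,0],[0,0,0]],
    [[-0.025,0.028,0],[0,0,0]],
    [[-0.025,0.028,0],[0,0,0]],
    [[-0.025,0.028,0],[0,0,0]],
    [[-0.025,0.028,0],[0,0,0]],
    [[-0.025,0.028,0],[0,0,0]],
    [[0,0,0],[0,0,0]],
    [[0,0,0],[0,0,0]]
  ]
}}

```text
clock: 20.3
tool_pos: [0.4848, -0.0207, 0.0177]
eef_rot: [0.408, 0.913, -0.001, -0.0]
contact_force: [3.9, -3.6, -2.1]
opening: 0.132
finger_force: 25.0
```

```bash
python3 -c "
from h import *
show()"
```

```text
t 20.3 along -52.67 lat 0.04 z 17.70 mm yaw -48.19 F along 5.29 lat 0.47 z -2.13 op 11.7mm
```

The gate holds at 5.3 N. I'll pull a little firmer, hold, then ease off and lower to the plate.

Call:
{"name": "step_arm", "arguments": {
  "increments": [
    [[-0.027,0.03,0],[0,0,0]],
    [[-0.027,0.03,0],[0,0,0]],
    [[0,0,0],[0,0,0]],
    [[0,0,0],[0,0,0]],
    [[0,0,0],[0,0,0]],
    [[0,0,0],[0,0,0]],
    [[0,0,0],[0,0,0]],
    [[0,0,0],[0,0,0]],
    [[0,0,0],[0,0,0]],
    [[0,0,0],[0,0,0]]
  ]
}}

```text
clock: 21.3
tool_pos: [0.4848, -0.0206, 0.0177]
eef_rot: [0.409, 0.913, -0.001, 0.0]
contact_force: [4.8, -4.9, -3.5]
opening: 0.134
finger_force: 25.0
```

```bash
python3 -c "
from h import *
show()"
```

```text
t 21.3 along -52.79 lat 0.07 z 17.71 mm yaw -48.22 F along 6.88 lat 0.32 z -3.53 op 11.8mm
```

Call:
{"name": "step_arm", "arguments": {
  "increments": [
    [[0.05,-0.056,0],[0,0,0]],
    [[0.05,-0.056,0],[0,0,0]],
    [[0.05,-0.056,0],[0,0,0]],
    [[0.05,-0.056,0],[0,0,0]],
    [[0,0,-0.04],[0,0,0]],
    [[0,0,-0.04],[0,0,0]],
    [[0,0,-0.04],[0,0,0]],
    [[0,0,-0.03],[0,0,0]],
    [[0,0,0],[0,0,0]],
    [[0,0,0],[0,0,0]]
  ]
}}

```text
clock: 22.3
tool_pos: [0.4851, -0.0211, 0.0163]
eef_rot: [0.408, 0.913, -0.001, -0.002]
contact_force: [-1.5, 1.6, 3.7]
opening: 0.133
finger_force: 25.0
```

```bash
python3 -c "
from h import *
show()"
```

```text
t 22.3 along -52.21 lat 0.00 z 16.26 mm yaw -48.11 F along -2.21 lat -0.08 z 3.72 op 11.7mm
```

The hook rests on the plate: TCP z is 16.3 mm, which puts its underside at about 4 mm. Releasing and withdrawing.

Call:
{"name": "step_arm", "arguments": {
  "increments": [
    [[0,0,0],[0,0,0]],
    [[0,0,0],[0,0,0]],
    [[0,0,0],[0,0,0]],
    [[0,0,0],[0,0,0]],
    [[0,0,0],[0,0,0]],
    [[0,0,0.3],[0,0,0]],
    [[0,0,0.8],[0,0,0]],
    [[0,0,1],[0,0,0]],
    [[0,0,1.5],[0,0,0]],
    [[0,0,1.5],[0,0,0]]
  ],
  "fingers": 0.5
}}

```text
clock: 23.3
tool_pos: [0.4854, -0.0216, 0.0682]
eef_rot: [0.408, 0.913, -0.001, -0.001]
contact_force: [0.2, -0.4, -0.4]
opening: 0.496
finger_force: 0.0
```

Call:
{"name": "step_arm", "arguments": {
  "increments": [
    [[0,0,2.5],[0,0,0]],
    [[0,0,2.5],[0,0,0]],
    [[-1,2.5,2],[0,0,0]],
    [[-1,3,1],[0,0,0]],
    [[-1,3,1],[0,0,0]],
    [[-1,3,1],[0,0,0]],
    [[-1,3,1],[0,0,0]],
    [[-1,3,0],[0,0,0]],
    [[-1,3,0],[0,0,0]],
    [[0,0,0],[0,0,0]]
  ]
}}

```text
clock: 24.3
tool_pos: [0.4142, 0.1885, 0.1785]
eef_rot: [0.404, 0.915, 0.002, -0.002]
contact_force: [-0.0, 0.4, -0.3]
opening: 0.503
finger_force: 0.0
```

```bash
python3 - <<'E'
from h import *
show(); p,d=r.snapshot("scene"); t,d=r.snapshot("top")
a=cv2.resize(p[185:250,240:345],(735,455),interpolation=cv2.INTER_CUBIC)
b=cv2.resize(t[175:255,150:345],None,fx=3.5,fy=3.5,interpolation=cv2.INTER_CUBIC)
cv2.imwrite("pics/end.png",cv2.resize(a,(420,260))[:,:,::-1]); 
im=np.zeros((580,735,3),np.uint8); im[:300,:480]=cv2.resize(a,(480,300)); im[300:,:683]=b[:280]; cv2.imwrite("pics/end.png",im[:,:,::-1])
E
```

```text
t 24.3 along -255.67 lat 86.84 z 178.51 mm yaw -47.71 F along -0.34 lat 0.28 z -0.34 op 44.3mmTraceback (most recent call last):
  File "<stdin>", line 6, in <module>
ValueError: could not broadcast input array from shape (280,682,3) into shape (280,683,3)
```

View pics/end.png

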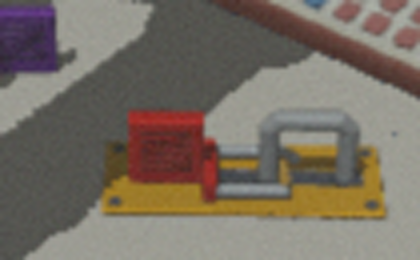

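The hook lies flat on the plate, with the eye's near leg at (268,160) inside the loop between the rods. The purple copy hasn't moved. Handing in.

```bash
python3 -c "
from h import *
print(r.finish_job())"
```

```text
the job is handed in; nothing more can be done
None
```

The red hook is clipped on the eye's near leg and lies flat on the plate; the shut gate held a tug of about 7 N, no force reading passed 7 N, and the job was handed in at about 24 s.

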